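# Push a drawer front into the corner of the sanding fence

### The arm

A 6-joint arm with a two-finger parallel gripper is mounted at the origin on the work surface. World frame = base frame: x ahead of the robot, y to its left, z up, the work surface at z = 0. Lengths are in m, angles in rad, forces in N, time in s.
With the tool pointing down it reaches from about 0.325 to 0.9 m from the base axis. Payload 3.5 kg.
Tool frame: the origin (TCP) lies on the mounting face of the last link; the fingertips stand 173 mm ahead of it and the grasp point (between the pads) lies 155 mm ahead of it (arm.tips_ahead is the z of the fingertips in the tool frame, in m); z points along the fingers, y is the line along which they close (so a half turn about z gives the same grasp; the last joint's range is limited). The gripper opens to 85 mm and grips with 20 to 120 N. Pads are 22 mm wide; open, the fingers measure 114 mm over their backs; the gripper's body (76 mm by 85 mm) begins 54 mm behind the grasp point. The pads swing forward as they close: fully open they stand 13 mm farther back than shut.
Start: joints at [-0.103, 0.276, -0.026, 1.268, 0, 1.467], TCP at [0.625, -0, 0.405] pointing down, gripper open.
Joint ranges: [-3.12, 3.12], [-0.85, 1.88], [-1.08, 1.24], [-1.95, 2.15], [-1.57, 1.53], [-3.14, 3.14]. Speed limits (rad/s): [2.57, 2.57, 3.14, 3.14, 3.14, 3.14].

### API

Orientations are given as [roll, pitch, yaw] about the fixed x, y, z axes, in that order (R = Rz(yaw) Ry(pitch) Rx(roll)).
In Python, from cell import arm, optics, spotter gives the robot as it stands.
- The arm moves only by the shell command python3 -m handwheel 'ROWS' [FORCE]. ROWS is JSON, one flat list of numbers, 7 for each row, row after row: the shift along the tool's x, y, z in units of 400 mm (1.0 is 400 mm), then the turn, a rotation vector about the tool's x, y, z in units of 45 degrees (1.0 is 45 degrees), then the finger opening in mm, from 0 to 85.4. A call has exactly 8 rows; each row is the pose to reach, as a shift and turn from the pose commanded when the call began, along the tool's axes at that moment; what a row does not reach only later rows make up. A row lasts 1/8 s, in which the tool goes at most 62.5 mm and 10.7 degrees, less where a joint would pass 70% of its speed; a pose out of reach is approached as far as the arm can. A call with a number of a shift or a turn outside -1 to 1 is refused whole. A call with a gripper value outside its range is refused whole. The fingers move at their own pace and stop on an object; FORCE is the grip in N (left out, the last holds). Time passes only in rows, so rows that repeat a pose let the fingers close, or fill a call up. It gives the time, the measured TCP pose, the force, the opening and the grip force at its end, in the units of the state.
- arm.read_state(): the state, without advancing time (a new reading comes with each control period).
- optics.get_image(name): name is "scene" or "side" or "wrist"; returns a dict with "color" (384x512x3 uint8, red, green, blue), "camera_matrix" (3x3 intrinsics, pixels), "pose" (4x4, takes a point from camera to world coordinates). Camera axes: x right, y down, z forward; pixel columns grow to the right and rows downward; lengths in m; the calibration is good to about 2 mm. A picture is of the moment at which its call begins. There is no depth.
- arm.hand_in(): hands the job in; it is judged then, once.
Trained networks look in a picture, given as the dict that the camera call returned (one of the last four; its "shot" number tells which), for a name from the list of things; names that differ only in an ending like _2 or _b are one class to them, and where a whole thing is asked for, a point or a joint stands for the part that bears it (a point fixed in the world has none). Each returns a list of dicts, best first, with "p" (0 to 1); they miss things now and then, are a little off and sometimes report something else, mostly with a low value. They report only what shows in the picture. A call takes as long as a camera call. They do not tell look-alikes from the thing itself.
- spotter.silhouettes(picture, label): "mask" (384x512 bool, what is visible of it) and "centre" ([column, row] in pixels, amid what is visible of it).
The state is a dict: "clock": time; "joint_pos": joint angles; "qd": joint speeds; "joint_efforts": joint torques, N m; "tcp_pos": TCP position; "tool_rot": TCP orientation; "wrist_force": force on the tool from outside, world axes, zero at the start; "moment": the same for the moment, N m; "opening": finger opening in m; "finger_force": force on a finger pad.
Only numpy, scipy, OpenCV 4.12 (cv2) and the standard library are available. Lean on these libraries where they do the work, as an engineer would, in place of code of your own. Each camera call takes 0.05 s, during which the arm holds its last target. There are 200 camera calls.

### The job

Get the pale wooden drawer front ready for sanding: push it along the bench with the fingertips, never lifting it, until its long edge lies flush against the metal fence and its end is right up against the red stop (not the blue one). Leave the tape measure, screwdriver, oil can and wax jar where they are.

Things in the scene. Friction and masses are not known exactly. Their poses are not given: they have to be found in the camera images.
- board: the drawer front: a loose flat pale wooden board, 90 mm along its x, 160 mm along its y, 22 mm thick (z), 0.15 to 0.31 kg, lying flat on the bench. Origin: centre of its underside. It starts on the robot's side of the fence, turned up to 0.3 rad from it; its +x edge (160 mm long) is the one that faces the fence
- fence: straight aluminium fence bar fixed to the bench, 500 mm long (y), 30 mm wide (x), 24 mm high. Origin: at bench level in the middle of the face that looks towards the robot; the bar occupies x from 0 to +30 mm, and the board goes on its -x side. Its y axis runs along the face. Rigid and fixed
- red_stop: red block fixed to the bench at one end (left or right, it varies) of the fence's face, square to the fence, 60 mm along its x (out from the fence face towards the robot), 30 mm along its y, 24 mm high with a 20 mm wide, 6 mm high dark screw head on top. Origin: centre of its underside; its two faces across y are 15 mm either side. Axes parallel to the fence's
- blue_stop: blue block, the same as the red one, fixed at the other end of the fence; not the one to use
- tape: yellow tape measure, loose, 66 x 40 x 62 mm high, standing near one end of the work on the robot's side. Origin: centre of its underside. Leave alone
- screwdriver: orange-handled screwdriver, loose, 170 mm long along its x, lying near the other end of the work on the robot's side. Origin: near the middle of its length, at bench level. Leave alone
- oilcan: green oil can with a thin spout, loose, 68 mm wide, 100 mm high to the tip of the spout, standing beyond the fence. Origin: centre of its underside. Leave alone
- wax: low amber jar of wax with a black lid, loose, 64 mm wide, 45 mm high, standing beyond the fence. Origin: centre of its underside. Leave alone
Things that resemble listed ones, but are neither listed nor needed, are in the scene too. Several things look just like the board: the one meant starts farthest to the robot's left.

How it is judged:
At the end, for the whole second after the job is handed in: the drawer front lies flat and at rest on the bench between the stops, its long edge within 3 mm of the fence's face and parallel to it within 0.03 rad, its end within 3 mm of the red stop (x of board in the frame of fence between -0.048 and -0.04 m and angle between the y axis of board and the y axis of fence, either way round below 0.03 rad and y of board in the frame of red_stop between -0.098 and 0.098 m and y of board in the frame of fence between -0.15 and 0.15 m and height (world z) of board below 0.004 m and angle between board's own z axis and vertical below 0.05 rad and linear speed of board below 0.01 m/s); the robot touches nothing.
It fails at once if the drawer front is lifted (more than 8 mm) or tipped (more than 0.15 rad) (height (world z) of board above 0.008 m or angle between board's own z axis and vertical above 0.15 rad).
It fails at once if the tape measure is moved by more than 15 mm (distance of tape from where it was at the start of the episode above 0.015 m).
It fails at once if the screwdriver is moved by more than 15 mm (distance of screwdriver from where it was at the start of the episode above 0.015 m).
It fails at once if the oil can is moved by more than 15 mm (distance of oilcan from where it was at the start of the episode above 0.015 m).
It fails at once if the wax jar is moved by more than 15 mm (distance of wax from where it was at the start of the episode above 0.015 m).
It also fails if it takes over 51 s, if anything falls off the work surface, if the arm or the gripper's body presses on something with over 40 N, if the wrist force passes 120 N, or if a joint passes its speed limit or range.

## Working session

There is one attempt and no reset: what is moved stays moved. The work goes in short steps, Python scripts to look and compute and a shell command to move; the robot and the scene stay as the last step left them, time stands still between calls to the robot, and variables do not carry over. Pictures are saved under pics/ and viewed, at most 12 in all, crops included, and the job is handed in when it is done.

```bash
mkdir -p pics
cat > h.py <<'E'
import numpy as np,cv2
from cell import arm,optics,spotter
def ray(im,px,z=0.):
    K=np.array(im["camera_matrix"]);T=np.array(im["pose"])
    px=np.atleast_2d(np.array(px,float))
    d=np.c_[px,np.ones(len(px))]@np.linalg.inv(K).T@T[:3,:3].T
    o=T[:3,3]; return o+d*((z-o[2])/d[:,2])[:,None]
def save(im,n): cv2.imwrite(f"pics/{n}.png",np.array(im["color"])[:,:,::-1])
E
python3 - <<'E'
from h import *
a=optics.get_image("scene");b=optics.get_image("side")
cv2.imwrite("pics/a.png",np.vstack([np.array(a["color"])[:,:,::-1]]))
save(b,"b")
for n,im in(("scene",a),("side",b)):
    print(n,np.round(im["pose"],3).tolist(),np.round(im["camera_matrix"],1).tolist())
    for l,z in (("board",.022),("fence",.024),("red_stop",.024),("blue_stop",.024),("tape",0.03),("screwdriver",.015),("oilcan",.04),("wax",.04)):
        for r in spotter.silhouettes(im,l):
            m=np.array(r["mask"]).astype(np.uint8)
            c=max(cv2.findContours(m,0,1)[0],key=cv2.contourArea); q=cv2.boxPoints(cv2.minAreaRect(c))
            print(l,round(r["p"],2),np.round(r["centre"]),m.sum(),np.round(ray(im,[r["centre"]],z)[0,:2],3),np.round(q).astype(int).tolist())
s=arm.read_state();print(s)
E
```

```text
scene [[-0.814, 0.457, -0.359, 1.033], [0.581, 0.623, -0.524, 0.567], [-0.016, -0.635, -0.772, 0.997], [0.0, 0.0, 0.0, 1.0]] [[379.9, 0.0, 256.3], [0.0, 379.9, 190.2], [0.0, 0.0, 1.0]]
board 0.92 [172. 180.] 1122 [ 0.784 -0.304] [[149, 191], [173, 149], [196, 162], [173, 204]]
board 0.79 [299. 204.] 1256 [0.503 0.034] [[273, 191], [297, 175], [324, 216], [299, 232]]
board 0.65 [241. 117.] 158 [ 0.41  -0.433] [[237, 109], [246, 109], [246, 125], [237, 125]]
board 0.57 [193. 241.] 1534 [ 0.848 -0.046] [[162, 249], [205, 212], [224, 234], [181, 271]]
fence 0.61 [276. 231.] 1546 [0.626 0.072] [[222, 176], [232, 168], [326, 277], [317, 286]]
red_stop 0.64 [324. 259.] 251 [0.571 0.229] [[311, 261], [328, 250], [335, 262], [319, 273]]
red_stop 0.36 [222. 197.] 358 [ 0.689 -0.135] [[212, 187], [232, 187], [232, 208], [212, 208]]
blue_stop 0.5 [243. 177.] 67 [ 0.583 -0.167] [[237, 174], [241, 170], [248, 177], [244, 181]]
tape 0.47 [270. 153.] 11 [ 0.443 -0.198] [[270, 151], [272, 151], [272, 154], [270, 154]]
screwdriver 0.61 [367. 245.] 286 [0.433 0.268] [[334, 253], [381, 233], [385, 241],
[... 1673 characters left out ...]
143]]
{'clock': 0.9, 'joint_pos': array([-1.03409428e-01,  2.76348026e-01, -2.63974960e-02,  1.26798408e+00,
       -1.75833662e-05,  1.46740235e+00]), 'qd': array([ 0.00098325, -0.00030673,  0.00049473, -0.00150723, -0.0006278 ,
        0.00034307]), 'joint_efforts': array([ 9.08842885e-04, -4.45476687e+01,  2.95569170e+01,  6.20375376e-04,
       -2.41213138e-04,  5.37559586e-06]), 'tcp_pos': array([ 6.24993151e-01, -1.72215809e-05,  4.04746785e-01]), 'tool_rot': array([3.14152810e+00, 2.43764374e-05, 1.57078087e+00]), 'wrist_force': array([-0.36404508, -0.22526882,  0.03927864]), 'moment': array([-0.01451185,  0.00488125,  0.07128671]), 'finger_force': 0.0, 'opening': 0.08533129103064392}
```

View pics/a.png

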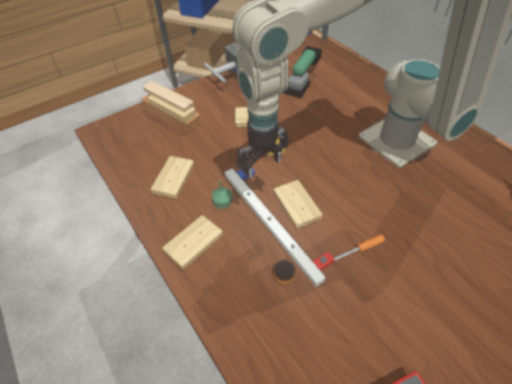

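View pics/b.png

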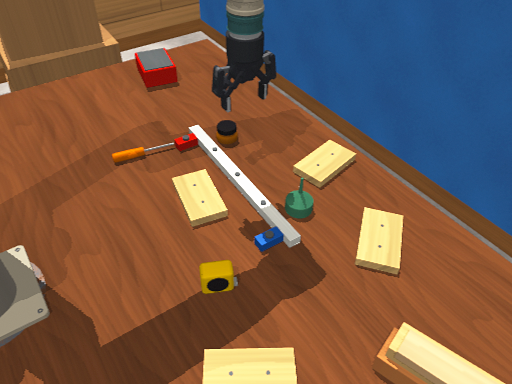

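Board candidates are side (199,193), side (324,162), side (380,240) and side (251,368). The first, also scene (299,204), fits: it is farthest left (y≈+0.02) and on the robot's side of the fence. I'll confirm with an enlarged crop and take a wrist view.

Run:
```python
from h import *
b=optics.get_image("side");w=optics.get_image("wrist")
c=np.array(b["color"])[115:265,100:320,::-1]
cv2.imwrite("pics/c.png",cv2.resize(c,None,fx=3.6,fy=3.6,interpolation=cv2.INTER_CUBIC)); save(w,"w")
print(np.round(w["pose"],3).tolist(),np.round(w["camera_matrix"],1).tolist())
for l in("board","fence","red_stop"):
  for r in spotter.silhouettes(w,l): 
    m=np.array(r["mask"]).astype(np.uint8)
    c=max(cv2.findContours(m,0,1)[0],key=cv2.contourArea); q=cv2.boxPoints(cv2.minAreaRect(c))
    print(l,round(r["p"],2),q.round().tolist(),np.round(ray(w,q,.022)[:,:2],3).tolist())
```

```text
[[1.0, 0.002, 0.0, 0.626], [0.002, -0.947, -0.322, 0.083], [-0.0, 0.322, -0.947, 0.374], [0.0, 0.0, 0.0, 1.0]] [[321.8, 0.0, 251.6], [0.0, 321.8, 194.4], [0.0, 0.0, 1.0]]
board 0.83 [[357.0, 183.0], [510.0, 153.0], [525.0, 227.0], [372.0, 257.0]] [[0.747, -0.022], [0.911, 0.013], [0.952, -0.078], [0.775, -0.119]]
board 0.81 [[309.0, 369.0], [359.0, 337.0], [372.0, 358.0], [322.0, 389.0]] [[0.707, -0.297], [0.772, -0.241], [0.794, -0.277], [0.728, -0.336]]
board 0.66 [[84.0, 209.0], [101.0, 64.0], [192.0, 74.0], [175.0, 219.0]] [[0.43, -0.055], [0.473, 0.103], [0.564, 0.093], [0.535, -0.068]]
fence 0.71 [[220.0, 329.0], [232.0, -1.0], [263.0, 0.0], [251.0, 330.0]] [[0.584, -0.228], [0.607, 0.161], [0.636, 0.16], [0.625, -0.229]]
```

View pics/c.png

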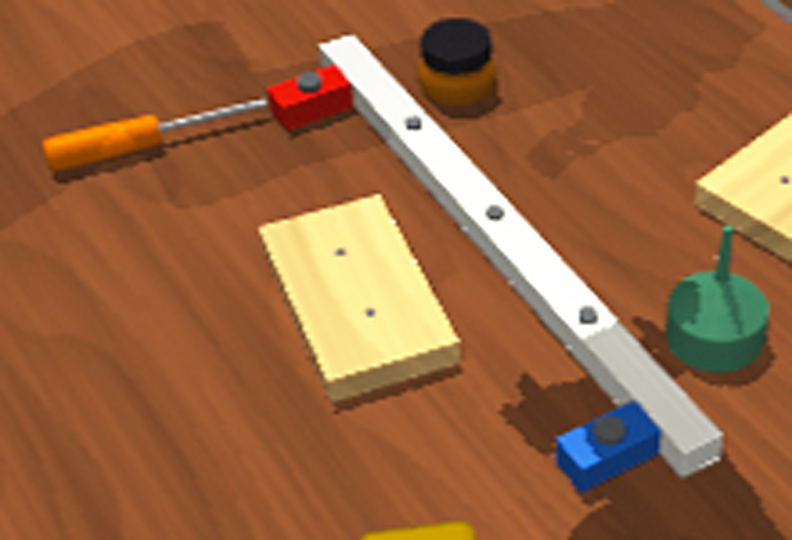

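View pics/w.png

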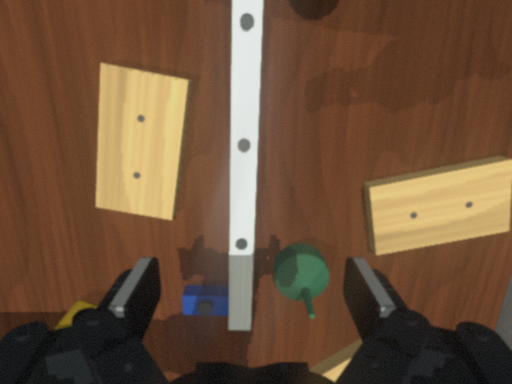

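The crop confirms it: the board at side (199,193) is the leftmost, between the stops, with red at side (187,141). In the wrist picture its top corners are (101,63), (189,77), (171,219) and (96,207). The fence's face edge runs from (231,0) to (228,330).

Run:
```python
from h import *
w=optics.get_image("wrist");b=optics.get_image("side")
print("board",ray(w,[(101,63),(189,77),(171,219),(96,207)],.022)[:,:2].round(4).tolist())
f=ray(w,[(231,0),(228,329)],.024)[:,:2];d=f[0]-f[1];print("fence",f.round(4).tolist(),np.arctan2(-d[0],d[1]))
P=lambda L:[(100+x/3.6,115+y/3.6) for x,y in L]
print("side board",ray(b,P([(260,229),(381,195),(460,345),(329,383)]),.022)[:,:2].round(4).tolist())
print("side fence face top",ray(b,P([(319,46),(675,450)]),.024)[:,:2].round(4).tolist())
print("red top",ray(b,P([(268,97),(284,113),(352,88)]),.024)[:,:2].round(4).tolist())
print("blue top",ray(b,P([(557,437),(632,403)]),.024)[:,:2].round(4).tolist())
print(arm.read_state()["clock"])
```

```text
board [[0.473, 0.1037], [0.5614, 0.0905], [0.5304, -0.0677], [0.4439, -0.0527]]
fence [[0.606, 0.1595], [0.5947, -0.2264]] -0.029289272535308584
side board [[0.4714, 0.0972], [0.5606, 0.082], [0.5291, -0.0758], [0.4418, -0.058]]
side fence face top [[0.6091, 0.2652], [0.5909, -0.2254]]
red top [[0.5444, 0.2277], [0.5455, 0.2032], [0.6041, 0.2022]]
blue top [[0.5365, -0.1768], [0.5917, -0.18]]
1.25
```

```bash
python3 -m handwheel '[0.01,-0.09,0.06,0,0,-0.16,85, 0.02,-0.18,0.13,0,0,-0.33,85, 0.03,-0.28,0.2,0,0,-0.49,85, 0.04,-0.37,0.26,0,0,-0.65,85, 0.05,-0.46,0.33,0,0,-0.81,85, 0.05,-0.55,0.39,0,0,-0.978,85, 0.05,-0.55,0.39,0,0,-0.978,85, 0.05,-0.55,0.39,0,0,-0.978,85]'; python3 -c "
from cell import arm;print(arm.tips_ahead)"
```

```text
clock: 2.25
tcp_pos: [0.406, 0.0199, 0.2494]
tool_rot: [3.14, 0.002, 2.338]
wrist_force: [1.4, 0.4, 0.4]
opening: 0.0851
finger_force: 0.0
0.1734
```

```bash
python3 -m handwheel '[0,0,0,0,0,-0.16,85, 0,0,0,0,0,-0.33,85, 0,0,0,0,0,-0.49,85, 0,0,0,0,0,-0.65,85, 0,0,0,0,0,-0.81,85, 0,0,0,0,0,-0.978,85, 0,0,0,0,0,-0.978,85, 0,0,0,0,0,-0.978,85]'
```

```text
clock: 3.25
tcp_pos: [0.4062, 0.0199, 0.2495]
tool_rot: [-3.141, 0.002, 3.105]
wrist_force: [-0.2, -0.1, -0.5]
opening: 0.0852
finger_force: 0.0
```

```bash
python3 -m handwheel '[0,0,0.06,0,0,0,85, 0,0,0.12,0,0,0,85, 0,0,0.16,0,0,0,85, 0,0,0.17,0,0,0,85, 0,0,0.18,0,0,0,85, 0,0,0.19,0,0,0,85, 0,0,0.195,0,0,0,85, 0,0,0.195,0,0,0,85]'
python3 - <<'E'
from h import *
s=optics.get_image("side");c=np.array(s["color"])[100:280,100:320,::-1]
cv2.imwrite("pics/d.png",cv2.resize(c,None,fx=3.3,fy=3.3))
E
```

```text
clock: 4.25
tcp_pos: [0.405, 0.02, 0.1708]
tool_rot: [-3.142, 0.0, 3.107]
wrist_force: [-0.3, -0.3, -0.6]
opening: 0.0852
finger_force: 0.0
```

View pics/d.png

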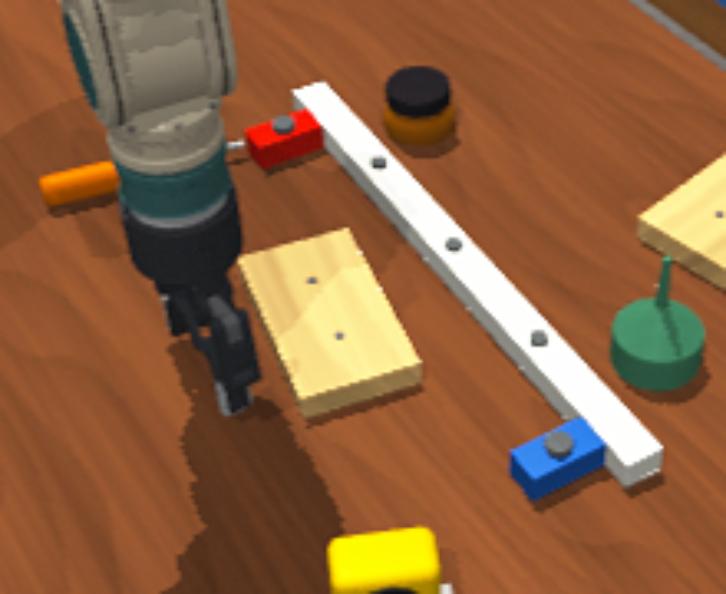

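The picture shows the near fingertip at (235,405), clear of the board's robot-side edge and level with it. Pushing towards the fence now.

```bash
python3 -m handwheel '[-0.03,0,0,0,0,0,85, -0.06,0,0,0,0,0,85, -0.085,0,0,0,0,0,85, -0.11,0,0,0,0,0,85, -0.135,0,0,0,0,0,85, -0.16,0,0,0,0,0,85, -0.18,0,0,0,0,0,85, -0.195,0,0,0,0,0,85]'
```

```text
clock: 5.3
tcp_pos: [0.4834, 0.0173, 0.1707]
tool_rot: [3.141, -0.0, 3.107]
wrist_force: [-2.5, -0.1, 1.3]
opening: 0.0846
finger_force: 0.8
```

```bash
python3 -m handwheel '[-0.005,0,0,0,0,0,85, -0.01,0,0,0,0,0,85, -0.015,0,0,0,0,0,85, -0.02,0,0,0,0,0,85, -0.024,0,0,0,0,0,85, -0.027,0,0,0,0,0,85, -0.03,0,0,0,0,0,85, -0.03,0,0,0,0,0,85]'
python3 - <<'E'
from h import *
s=optics.get_image("side");c=np.array(s["color"])[100:280,100:320,::-1]
cv2.imwrite("pics/e.png",cv2.resize(c,None,fx=3.3,fy=3.3))
E
```

```text
clock: 6.3
tcp_pos: [0.4951, 0.0168, 0.1708]
tool_rot: [-3.142, 0.0, 3.107]
wrist_force: [-1.0, -0.1, -0.4]
opening: 0.0849
finger_force: 0.2
```

View pics/e.png

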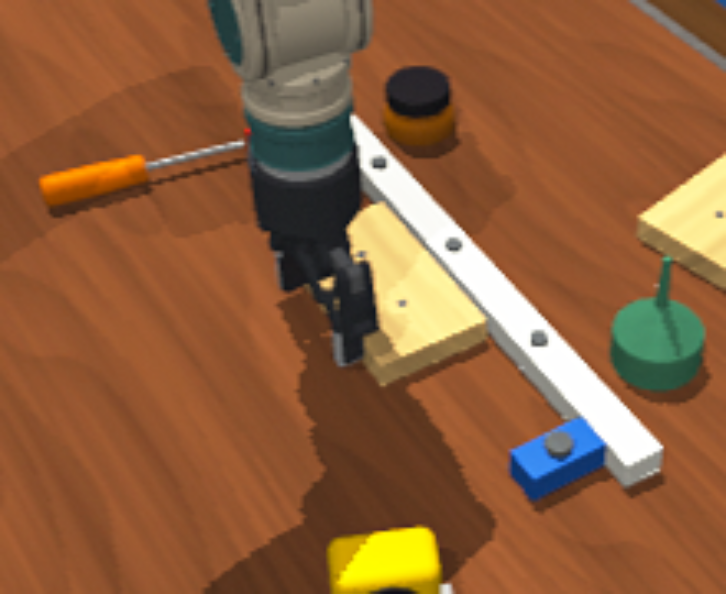

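The board is square, with its fence-side corner at (487,322), a few mm short of the fence. Pushing on gently until the force rises.

```bash
python3 -m handwheel '[-0.002,0,0,0,0,0,85, -0.004,0,0,0,0,0,85, -0.006,0,0,0,0,0,85, -0.008,0,0,0,0,0,85, -0.01,0,0,0,0,0,85, -0.012,0,0,0,0,0,85, -0.014,0,0,0,0,0,85, -0.014,0,0,0,0,0,85]'
```

```text
clock: 7.35
tcp_pos: [0.5001, 0.0167, 0.1706]
tool_rot: [-3.142, -0.001, 3.107]
wrist_force: [-2.2, 0.9, 1.9]
opening: 0.0852
finger_force: 1.6
```

```bash
python3 -m handwheel '[-0.002,0,0,0,0,0,85, -0.004,0,0,0,0,0,85, -0.006,0,0,0,0,0,85, -0.008,0,0,0,0,0,85, -0.01,0,0,0,0,0,85, -0.01,0,0,0,0,0,85, -0.01,0,0,0,0,0,85, -0.01,0,0,0,0,0,85]'
```

```text
clock: 8.35
tcp_pos: [0.5014, 0.0169, 0.1697]
tool_rot: [3.141, -0.008, 3.108]
wrist_force: [-10.0, -0.1, 6.7]
opening: 0.0848
finger_force: 4.9
```

```bash
python3 -m handwheel '[0.05,0,0,0,0,0,85, 0.08,0,-0.02,0,0,0,85, 0.08,0,-0.12,0,0,0,85, 0.08,-0.05,-0.2,0,0,0.2,70, 0.04,-0.13,-0.2,0,0,0.4,55, -0.02,-0.21,-0.2,0,0,0.6,40, -0.08,-0.28,-0.2,0,0,0.8,40, -0.12,-0.3,-0.2,0,0,0.978,40]'; python3 -m handwheel '[0,0,0,0,0,0.16,40, 0,0,0,0,0,0.33,40, 0,0,0,0,0,0.49,40, 0,0,0,0,0,0.65,40, 0,0,0,0,0,0.81,40, 0,0,0,0,0,0.978,40, 0,0,0,0,0,0.978,40, 0,0,0,0,0,0.978,40]'
python3 - <<'E'
from h import *
w=optics.get_image("wrist");save(w,"f")
for r in spotter.silhouettes(w,"board")[:4]:
    m=np.array(r["mask"]).astype(np.uint8);c=max(cv2.findContours(m,0,1)[0],key=cv2.contourArea);q=cv2.boxPoints(cv2.minAreaRect(c))
    print(round(r["p"],2),q.round().tolist(),ray(w,q,.022)[:,:2].round(3).tolist())
E
```

```text
clock: 9.35
tcp_pos: [0.5504, -0.1071, 0.2521]
tool_rot: [3.139, 0.004, 2.332]
wrist_force: [-0.2, -0.3, 1.4]
opening: 0.04
finger_force: 0.0
clock: 10.35
tcp_pos: [0.5487, -0.1051, 0.2512]
tool_rot: [3.14, 0.0, 1.573]
wrist_force: [-0.4, 0.1, -1.2]
opening: 0.0399
finger_force: 0.0
0.68 [[496.0, 373.0], [511.0, 373.0], [511.0, 383.0], [496.0, 383.0]] [[0.747, -0.241], [0.759, -0.241], [0.762, -0.251], [0.749, -0.251]]
0.59 [[183.0, 0.0], [347.0, 0.0], [347.0, 147.0], [183.0, 147.0]] [[0.513, 0.021], [0.601, 0.021], [0.609, -0.059], [0.507, -0.059]]
```

View pics/f.png

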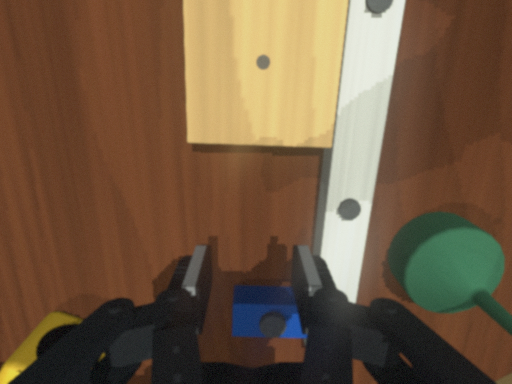

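The board lies flush on the fence, its near end at row 147 (y≈-0.06), with both fingertips well behind it. Lower and square up, then push towards red.

```bash
python3 -m handwheel '[0,-0.01,0.05,0,0,0.02,40, 0,-0.01,0.1,0,0,0.047,40, 0,-0.01,0.14,0,0,0.047,40, 0,-0.01,0.155,0,0,0.047,40, 0,-0.01,0.165,0,0,0.047,40, 0,-0.01,0.175,0,0,0.047,40, 0,-0.01,0.175,0,0,0.047,40, 0,-0.01,0.175,0,0,0.047,40]'; python3 -m handwheel '[0.025,0,0,0,0,0,40, 0.05,0,0,0,0,0,40, 0.075,0,0,0,0,0,40, 0.095,0,0,0,0,0,40, 0.115,0,0,0,0,0,40, 0.135,0,0,0,0,0,40, 0.155,0,0,0,0,0,40, 0.17,0,0,0,0,0,40]'
```

```text
clock: 11.45
tcp_pos: [0.5446, -0.1051, 0.1811]
tool_rot: [3.141, 0.0, 1.534]
wrist_force: [-0.7, 0.0, 0.1]
opening: 0.0401
finger_force: 0.0
clock: 12.45
tcp_pos: [0.5467, -0.0367, 0.1807]
tool_rot: [-3.141, 0.0, 1.534]
wrist_force: [-0.8, -1.5, 1.7]
opening: 0.0398
finger_force: 1.1
```

```bash
python3 -m handwheel '[0.02,0,0,0,0,0,40, 0.04,0,0,0,0,0,40, 0.06,0,0,0,0,0,40, 0.08,0,0,0,0,0,40, 0.1,0,0,0,0,0,40, 0.115,0,0,0,0,0,40, 0.13,0,0,0,0,0,40, 0.14,0,0,0,0,0,40]'
python3 - <<'E'
from h import *
s=optics.get_image("side");c=np.array(s["color"])[100:280,100:320,::-1]
cv2.imwrite("pics/g.png",cv2.resize(c,None,fx=3.3,fy=3.3))
E
```

```text
clock: 13.45
tcp_pos: [0.549, 0.0193, 0.1807]
tool_rot: [3.142, -0.0, 1.534]
wrist_force: [-0.4, -1.4, 0.3]
opening: 0.0397
finger_force: 0.7
```

View pics/g.png

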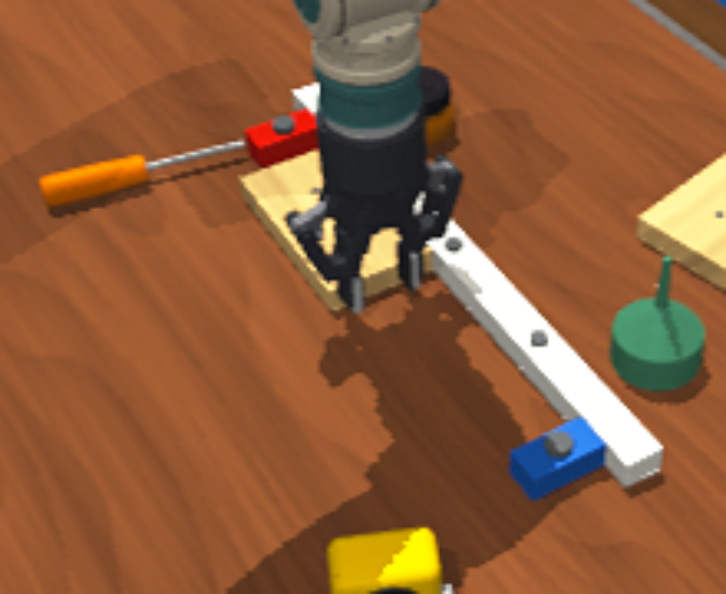

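The board's far end (around (265,178)) is close to the red stop's near face (265,165), and it is still along the fence. Creeping on.

```bash
python3 -m handwheel '[0.004,0,0,0,0,0,40, 0.008,0,0,0,0,0,40, 0.012,0,0,0,0,0,40, 0.016,0,0,0,0,0,40, 0.02,0,0,0,0,0,40, 0.023,0,0,0,0,0,40, 0.026,0,0,0,0,0,40, 0.026,0,0,0,0,0,40]'
```

```text
clock: 14.5
tcp_pos: [0.5493, 0.0294, 0.1807]
tool_rot: [3.142, -0.0, 1.534]
wrist_force: [-0.3, -0.5, -0.4]
opening: 0.0403
finger_force: 0.2
```

```bash
python3 -m handwheel '[0.002,0,0,0,0,0,40, 0.004,0,0,0,0,0,40, 0.006,0,0,0,0,0,40, 0.008,0,0,0,0,0,40, 0.01,0,0,0,0,0,40, 0.01,0,0,0,0,0,40, 0.01,0,0,0,0,0,40, 0.01,0,0,0,0,0,40]'
```

```text
clock: 15.5
tcp_pos: [0.5495, 0.0333, 0.1807]
tool_rot: [3.142, -0.0, 1.534]
wrist_force: [-0.5, -1.8, -0.7]
opening: 0.0401
finger_force: 0.3
```

```bash
python3 -m handwheel '[0.002,0,0,0,0,0,40, 0.004,0,0,0,0,0,40, 0.006,0,0,0,0,0,40, 0.008,0,0,0,0,0,40, 0.01,0,0,0,0,0,40, 0.01,0,0,0,0,0,40, 0.01,0,0,0,0,0,40, 0.01,0,0,0,0,0,40]'
```

```text
clock: 16.5
tcp_pos: [0.5496, 0.0373, 0.1807]
tool_rot: [3.142, -0.0, 1.534]
wrist_force: [-0.3, -1.2, 1.2]
opening: 0.0397
finger_force: 0.3
```

```bash
python3 -m handwheel '[0.002,0,0,0,0,0,40, 0.004,0,0,0,0,0,40, 0.006,0,0,0,0,0,40, 0.008,0,0,0,0,0,40, 0.01,0,0,0,0,0,40, 0.01,0,0,0,0,0,40, 0.01,0,0,0,0,0,40, 0.01,0,0,0,0,0,40]'
python3 - <<'E'
from h import *
s=optics.get_image("side");c=np.array(s["color"])[110:210,150:250,::-1]
cv2.imwrite("pics/i.png",cv2.resize(c,None,fx=6,fy=6,interpolation=cv2.INTER_CUBIC))
E
```

```text
clock: 17.5
tcp_pos: [0.5498, 0.0413, 0.1807]
tool_rot: [-3.142, -0.0, 1.534]
wrist_force: [0.2, -1.1, 0.5]
opening: 0.0401
finger_force: 0.3
```

View pics/i.png

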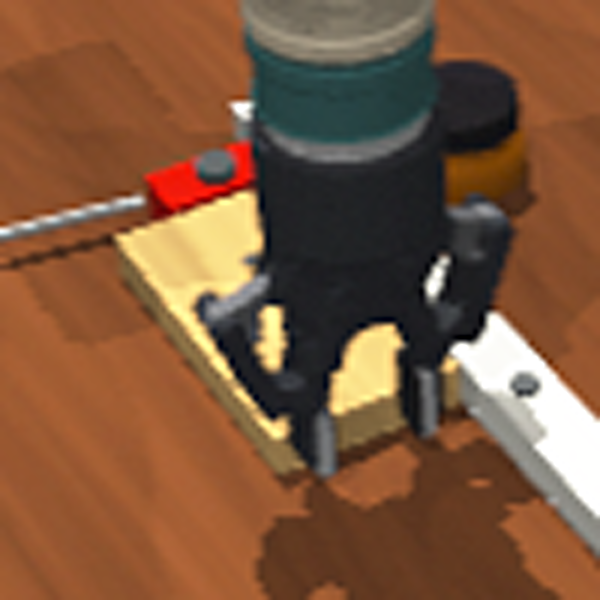

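The board end (115,235)–(250,200) nearly meets the red stop. The screwdriver shaft (0,235)–(145,203) passes close beyond the overhanging corner, so I'll check that clearance.

Run:
```python
from h import *
s=optics.get_image("side");P=lambda L:[(150+x/6,110+y/6) for x,y in L]
print("shaft",ray(s,P([(0,235),(60,222),(145,203)]),.012)[:,:2].round(4).tolist())
print("board far corner, edge",ray(s,P([(115,236),(250,197),(278,470)]),.022)[:,:2].round(4).tolist())
print("red near top edge",ray(s,P([(148,183),(170,208),(255,180)]),.024)[:,:2].round(4).tolist())
print("red near face bottom visible",ray(s,P([(165,217)]),.02)[:,:2].round(4).tolist())
```

```text
shaft [[0.4793, 0.2502], [0.5065, 0.2438], [0.5459, 0.2351]]
board far corner, edge [[0.5184, 0.2085], [0.5835, 0.2003], [0.5049, 0.0323]]
red near top edge [[0.5479, 0.2333], [0.5478, 0.2108], [0.5905, 0.208]]
red near face bottom visible [[0.5448, 0.2109]]
```

```bash
python3 -m handwheel '[0.003,0,0,0,0,0,40, 0.006,0,0,0,0,0,40, 0.009,0,0,0,0,0,40, 0.012,0,0,0,0,0,40, 0.015,0,0,0,0,0,40, 0.015,0,0,0,0,0,40, 0.015,0,0,0,0,0,40, 0.015,0,0,0,0,0,40]'
```

```text
clock: 18.6
tcp_pos: [0.5499, 0.0454, 0.1808]
tool_rot: [-3.141, 0.008, 1.533]
wrist_force: [-1.4, -10.0, 1.4]
opening: 0.04
finger_force: 5.2
```

```bash
python3 -m handwheel '[-0.05,0,0,0,0,0,40, -0.08,0,-0.04,0,0,0,40, -0.08,0,-0.15,0,0,0,40, -0.08,-0.05,-0.25,0,0,-0.2,50, -0.02,-0.1,-0.25,0,0,-0.4,60, 0.05,-0.16,-0.25,0,0,-0.6,85, 0.12,-0.22,-0.25,0,0,-0.8,85, 0.167,-0.22,-0.25,0,0,-1,85]'; python3 -m handwheel '[0,0,0,0,0,-0.16,85, 0,0,0,0,0,-0.33,85, 0,0,0,0,0,-0.5,85, 0,0,0,0,0,-0.67,85, 0,0,0,0,0,-0.84,85, 0,0,0,0,0,-1,85, 0,0,0,0,0,-1,85, 0,0,0,0,0,-1,85]'
python3 - <<'E'
from h import *
w=optics.get_image("side");c=np.array(w["color"])[110:210,150:250,::-1]
cv2.imwrite("pics/j.png",cv2.resize(c,None,fx=6,fy=6,interpolation=cv2.INTER_CUBIC))
E
```

```text
clock: 19.6
tcp_pos: [0.4627, 0.1179, 0.2816]
tool_rot: [3.141, -0.002, 2.325]
wrist_force: [0.9, -0.2, 0.2]
opening: 0.0851
finger_force: 0.0
clock: 20.6
tcp_pos: [0.4646, 0.1171, 0.2813]
tool_rot: [3.141, 0.001, 3.103]
wrist_force: [0.6, 0.6, -0.6]
opening: 0.085
finger_force: 0.0
```

View pics/j.png

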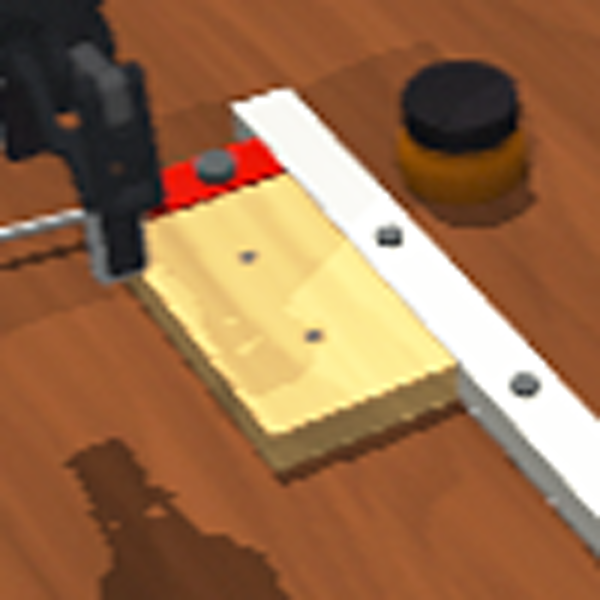

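The board now sits flush: its edge (290,175)–(460,365) lies along the fence and its end along the red stop. One light seating push against the fence, then retreat.

```bash
python3 -m handwheel '[0,0,0.1,0,0,0,85, 0,0,0.18,0,0,0,85, 0,0,0.23,0,0,0,85, 0,0,0.25,0,0,0,85, 0,0,0.265,0,0,0,85, 0,0,0.274,0,0,0,85, 0,0,0.274,0,0,0,85, 0,0,0.274,0,0,0,85]';python3 -m handwheel '[-0.02,0,0,0,0,0,85, -0.04,0,0,0,0,0,85, -0.06,0,0,0,0,0,85, -0.075,0,0,0,0,0,85, -0.085,0,0,0,0,0,85, -0.09,0,0,0,0,0,85, -0.095,0,0,0,0,0,85, -0.095,0,0,0,0,0,85]'; python3 -m handwheel '[-0.002,0,0,0,0,0,85, -0.004,0,0,0,0,0,85, -0.006,0,0,0,0,0,85, -0.008,0,0,0,0,0,85, -0.009,0,0,0,0,0,85, -0.009,0,0,0,0,0,85, -0.009,0,0,0,0,0,85, -0.009,0,0,0,0,0,85]'
```

```text
clock: 21.65
tcp_pos: [0.4648, 0.1173, 0.1716]
tool_rot: [3.141, 0.001, 3.105]
wrist_force: [0.4, -1.2, 0.6]
opening: 0.0847
finger_force: 0.0
clock: 22.65
tcp_pos: [0.5025, 0.1159, 0.1711]
tool_rot: [-3.142, -0.0, 3.105]
wrist_force: [-0.0, -0.6, 0.9]
opening: 0.0852
finger_force: 0.0
clock: 23.65
tcp_pos: [0.504, 0.1158, 0.1706]
tool_rot: [3.141, -0.005, 3.106]
wrist_force: [-6.7, 0.0, 4.4]
opening: 0.0848
finger_force: 3.2
```

```bash
python3 -m handwheel '[0.03,0,0,0,0,0,85, 0.08,0,0,0,0,0,85, 0.12,0,-0.05,0,0,0,85, 0.12,0,-0.15,0,0,0,85, 0.12,0,-0.25,0,0,0,85, 0.12,-0.1,-0.3,0,0,0,85, 0.12,-0.2,-0.3,0,0,0,85, 0.12,-0.2,-0.3,0,0,0,85]'
python3 - <<'E'
from h import *
s=optics.get_image("side");c=np.array(s["color"])[110:210,150:250,::-1]
cv2.imwrite("pics/k.png",cv2.resize(c,None,fx=6,fy=6,interpolation=cv2.INTER_CUBIC))
E
```

```text
clock: 24.65
tcp_pos: [0.4554, 0.0359, 0.2918]
tool_rot: [-3.141, 0.003, 3.101]
wrist_force: [-0.3, -0.1, -0.2]
opening: 0.0852
finger_force: 0.0
```

View pics/k.png

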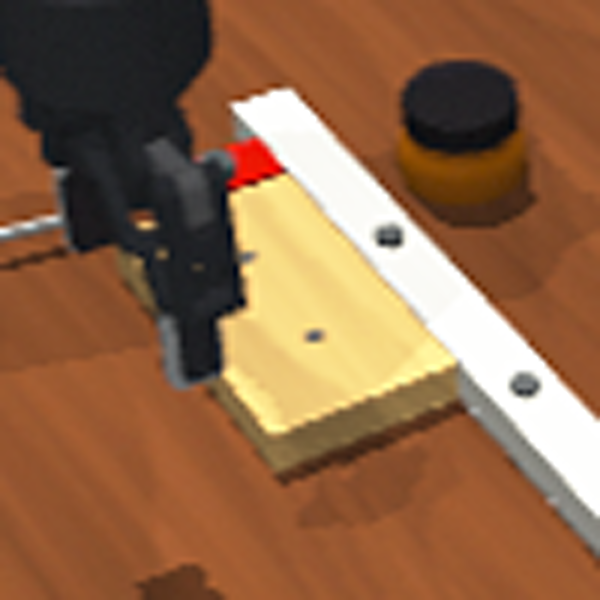

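The board is unchanged: tight to the fence ((290,175)–(460,365)) and to the red stop (230–290, 175–190), with the hand clear. Handing in.

```bash
python3 -c "
from cell import arm;print(arm.hand_in())"
```

```text
the job is handed in; nothing more can be done
None
```

The drawer front is flush against the fence and tight to the red stop, and I handed the job in at about 25 s; the tape measure, screwdriver, oil can and wax jar were never touched, but hand-in returned no verdict, so success rests on the last picture and the contact forces.

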